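# Temperature check of a packed meal in the warming drawer

### The job

Pull the warming drawer out to its stop, then take the red probe thermometer from its white stand and hold its sprung tip on the round black check label of the meal pack in the drawer: thermometer upright, the whole tip on the label, pressed only lightly so that the tip is pushed about half-way in. Keep it there steadily for three seconds for the reading and finish while still holding it there, with the drawer fully out and everything else on the bench left where it is.

Things in the scene. Friction and masses are not known exactly. Their poses are not given: they have to be found in the camera images.
- drawer_handle (a point): Middle of the drawer's handle, a level steel bar 12 mm thick, 200 mm long along y, on posts at y = +-88 mm. Its axis is 118 mm above the table, 32 mm below the top of the stainless warming unit (392 wide, 440 deep, 150 high, fixed, black knob at its right) and 42 mm in front of the drawer's front panel (18 mm thick, top edge 146 mm up). x points into the unit, z up; the drawer slides out along -x.
- drawer (a joint): How far the warming drawer is out (m): 0 shut, 0.20 at its stop. It starts shut or up to 30 mm open, slides with a few newtons of friction and stays where left. Its floor lies 36 mm above the table, 260 mm wide, its side walls reach 85 mm above the table.
- check_spot (a point): Centre of the round black check label, 32 mm across, on the flat lid of one of the two loose meal packs lying side by side in the drawer (which is on the left varies). At the lid's top, 78 mm above the table; z up, x and y along the pack's sides; 45 mm from the lid's centre along -x, towards the drawer's front. Hidden under the unit's top until the drawer is out; the packs ride with the drawer.
- pack_check: The meal pack with the round black label (and a small green rectangle): black tray, rigid white lid, 150 (x) x 115 (y) x 42 mm, 0.3 to 0.6 kg; origin at the centre of its underside.
- pack_other: The meal pack without a round label (a small orange rectangle only), same size; origin at the centre of its underside.
- probe_grip (a point): Grasp point of the probe thermometer: on its axis in the red handle (30 mm wide in x, 18 thick in y, 80 tall in z), 35 mm below its top, 45 above its lower end; z up. Below: ferrule 18 mm across, 15 long, thin stem, tip face 135 mm below this point when unpressed. Starts upright, handle resting on its stand's rim, this point 150 mm above the table; it lifts straight out: 90 mm clears the rim.
- probe_point (a point): Centre of the flat face (12 mm across) of the thermometer's sprung copper tip, at its lower end.
- probe_tip (a joint): How far the sprung tip is pushed into the stem (m): 0 free, 0.012 fully in. It takes about 1 N to start and 0.6 N more for each mm: about 4.6 N half-way in, 8.2 N fully in.
- stand: White round stand of the thermometer, fixed to the table: foot 84 mm across, column 42 mm across at its open top, rim 105 mm high; origin at the centre of its foot's underside. It stands left or right of the drawer.
- wipes: Tub of wipes, white and blue, 92 mm across, 126 mm high, on the other side of the drawer from the stand; origin under its centre. A bystander.
- sauce: Sauce bottle, 60 mm across, 170 mm high, on the left; origin under its centre. A bystander.
- seasoning: Seasoning jar, 70 mm across, 110 mm high, on the right; origin under its centre. A bystander.
There are look-alikes about, which are no part of the job. Of the things like the part that bears probe_grip, leave any that is purple; of the rest the smaller one is meant.

How it is judged (in metres and radians):
On the way, in this order (a step that is already met when the one before it is completed fails the run):
1. the drawer is pulled out to its stop (less than 8 mm short of it) (value of joint drawer above 0.192 m), for 0.2 s.
2. the thermometer is gripped and lifted clear of its stand (contact force between the fingers and probe above 1 N and height (world z) of probe_point above 0.115 m), for 0.2 s.
3. the tip is held lightly on the check label, thermometer upright, for three seconds (value of joint drawer above 0.192 m and contact force between the fingers and probe above 1 N and contact force between probe and pack_check between 1.5 and 8 N and value of joint probe_tip between 0.0015 and 0.0108 m and horizontal distance between probe_point and check_spot below 0.01 m and distance between probe_point and check_spot below 0.012 m and angle between probe_grip's own z axis and vertical below 0.14 rad and angle between check_spot's own z axis and vertical below 0.05 rad and contact force between probe and drawer below 0.1 N and contact force between the fingers and pack_check below 0.1 N), for 3 s.
At the end, for the whole second after the job is handed in: Drawer within 8 mm of its stop; thermometer gripped, still, within 8 degrees of upright, touching only the labelled pack (fingers off it, pack level); tip on the lid within 10 mm of the label's centre, pressing 1.5 to 8 N and pushed in 1.5 to 10.8 mm (all of step 3 and linear speed of probe below 0.02 m/s); the arm keeps its last pose, push and grip.
It fails at once if the probe presses on the pack with more than 20 N (contact force between probe and pack_check above 20 N).
It fails at once if a meal pack is tipped (angle between any of pack_check, pack_other's own z axis and vertical above 0.2 rad).
It fails at once if the tub, bottle or jar is moved by more than 30 mm (distance of any of wipes, sauce, seasoning from where it was at the start of the episode above 0.03 m).
It also fails if it takes over 72 s, if anything falls off the work surface, if the arm or the gripper's body presses on something with over 40 N, if the wrist force passes 120 N, or if a joint passes its speed limit or range.

### The arm

A 6-joint arm with a two-finger parallel gripper is mounted at the origin on the work surface. World frame = base frame: x ahead of the robot, y to its left, z up, the work surface at z = 0. Lengths are in m, angles in degrees, forces in N, time in s.
With the tool pointing down it reaches from about 0.375 to 0.9 m from the base axis. Payload 3.1 kg.
Tool frame: the origin (TCP) lies at the very end of the fingers, on their centre line; the grasp point (between the pads) lies 19 mm behind it; z points along the fingers, y is the direction in which the jaws open and shut (so a half turn about z gives the same grasp; the last joint's range is limited). The gripper opens to 87 mm and grips with 3 to 60 N. Pads are 19 mm wide; open, the fingers measure 117 mm over their backs; the gripper's body (75 mm by 190 mm) begins 51 mm behind the grasp point.
Start: joints at [53.887, 30.224, 82.088, -0, 67.689, -10.227], TCP at [0.273, 0.562, 0.223] pointing down, gripper open.
Joint ranges: [-176.69, 176.69], [-43.24, 126.21], [12.49, 139.97], [-82, 262], [0, 151.66], [-163.58, 163.58]. Speed limits (degrees/s): [159.86, 159.86, 180, 180, 180, 180].

### API

Orientations are given as a 3x3 rotation matrix whose columns are the frame's x, y, z axes.
In Python, from rig import bot gives the robot as it stands. The module is installed in compiled form; this text tells all that it offers.
- The arm moves only by the tool play_rows, never from a script. Its argument "targets" is a list of rows, each a list of 7 numbers: the closure, from 0 (fully open) to 1 (shut), then the shift along the world's x, y, z in m, then the turn, a rotation vector about the world's x, y, z in rad. A call has 1 to 12 rows; each row shifts and turns the commanded pose from where the row before left it; what a row does not reach is not made up. A row lasts 1/8 s, in which the tool goes at most 62.5 mm and 10.7 degrees, less where a joint would pass 70% of its speed; a pose out of reach is approached as far as the arm can. A call with a gripper value outside its range is refused whole. The fingers move at their own pace and stop on an object; the grip force is fixed at half the most. Time passes only in rows, so rows that do not move let the fingers close. It gives the time, the measured TCP pose, the force and the opening at its end, in the units of the state.
- bot.read_state(): the state, without advancing time (a new reading comes with each control period).
- bot.capture(name): name is "scene" or "top" or "wrist"; returns the picture (480x640x3 uint8, blue, green, red); there is no depth.
- bot.get_calibration(name): a dict with "fx", "fy", "cx", "cy" (pixels), "k1" (the pictures are not rectified: a ray, as slopes to the right and down, at radius r is drawn at 1 + k1 r^2 times it, then the intrinsics apply), "R" (3x3) and "t" (3): a world point X has camera coordinates R X + t. Camera axes: x right, y down, z forward; pixel columns grow to the right and rows downward; lengths in m; the calibration is good to about 2 mm. A picture is of the moment at which its call begins: read the wrist's pose just before it. get_calibration takes no time and is no camera call; for the wrist camera it gives the pose at the moment of the call.
- bot.hand_in(): hands the job in, once; it reports no verdict.
The state is a dict: "time_s": time; "joint_positions": joint angles; "qvel": joint speeds; "tau": joint torques, N m; "position": TCP position; "tcp_rot": TCP orientation; "force": force on the tool from outside, world axes, zero at the start; "moment": the same for the moment, N m; "opening": opening from 0.0 (shut) to 1.0 (fully open).
Only numpy, scipy, OpenCV 4.12 (cv2) and the standard library are available. Lean on these libraries where they do the work, as an engineer would, in place of code of your own. Each camera call takes 0.05 s, during which the arm holds its last target. There are 200 camera calls.

## Working session

There is one attempt and no reset: what is moved stays moved. The work goes in short steps, Python scripts to look and compute and a tool call to move; the robot and the scene stay as the last step left them, time stands still between calls to the robot, and variables do not carry over. Pictures are saved under pics/ and viewed, about 8 in all and at most 12, crops included, and the job is handed in when it is done.

Besides the shell and the picture viewer there is one more tool, called after "Call:" as a command line: name --pt "numbers of a row" for each row, then --argument value for the rest. play_rows: Moves the arm, as the interface text tells. Its arguments: {"type":"object","properties":{"targets":{"type":"array","items":{"type":"array","items":{"type":"number"}}}},"required":["targets"]}

```bash
mkdir -p pics
cat > h.py <<'E'
import numpy as np, cv2
from rig import bot
def undist(c,u,v):
    d=np.array([(u-c["cx"])/c["fx"],(v-c["cy"])/c["fy"]]);s=d.copy()
    for _ in range(20): s=d/(1+c["k1"]*(s@s))
    return s
def ray(c,u,v):
    R=np.array(c["R"]);t=np.array(c["t"]);s=undist(c,u,v)
    return -R.T@t, R.T@np.array([s[0],s[1],1.])
def onz(c,u,v,z):
    o,d=ray(c,u,v); return o+d*(z-o[2])/d[2]
def proj(c,X):
    p=np.array(c["R"])@np.array(X)+np.array(c["t"]);s=p[:2]/p[2];s=s*(1+c["k1"]*(s@s))
    return [c["fx"]*s[0]+c["cx"],c["fy"]*s[1]+c["cy"]]
E
python3 - <<'E'
from h import *
for n in("scene","top"):
    im=bot.capture(n);cv2.imwrite(f"pics/{n}0.png",im);c=bot.get_calibration(n)
    o,d=ray(c,320,240);print(n,o,d,c["fx"])
s=bot.read_state();print(s)
E
```

```text
scene [1.37807299 0.64240002 0.9221837 ] [-0.60880549 -0.49755577 -0.61795103] 533.886839124337
top [ 0.34563133 -0.0089549   1.44671261] [ 0.19664449 -0.00362577 -0.98056712] 488.1927111381577
{'time_s': 0.1, 'joint_positions': array([ 5.38862337e+01,  3.02727195e+01,  8.21489569e+01, -1.01723479e-03,
        6.76910812e+01, -1.02275574e+01]), 'qvel': array([ 0.0690525 , -0.16949266, -0.21873994,  0.02828472, -0.00793938,
       -0.03883309]), 'tau': array([-8.99327024e-04, -4.40986276e+01, -1.77149588e+01,  6.33983128e-02,
        5.33900689e-02, -5.18328079e-05]), 'position': array([0.27244703, 0.56175127, 0.22167986]), 'tcp_rot': array([[-8.99665649e-01,  4.36578063e-01, -1.14664593e-03],
       [ 4.36579442e-01,  8.99664289e-01, -1.59951886e-03],
       [ 3.33281554e-04, -1.93963421e-03, -9.99998063e-01]]), 'force': array([-0.0220664 ,  0.62816213, -0.42623799]), 'moment': array([0.00762761, 0.01535274, 0.06193634]), 'opening': 0.9986085602723467}
```

View pics/scene0.png

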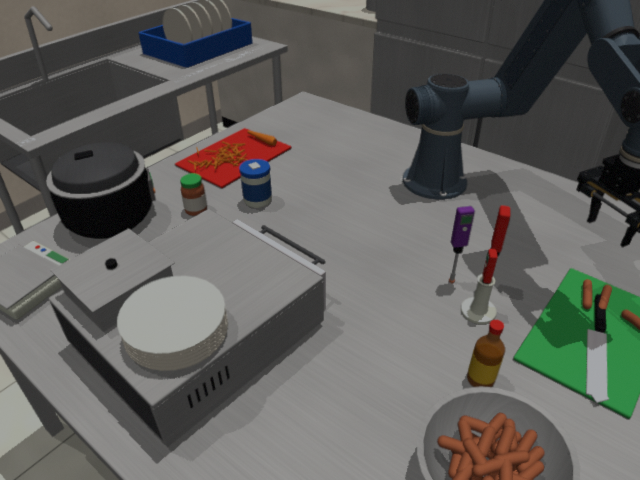

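View pics/top0.png

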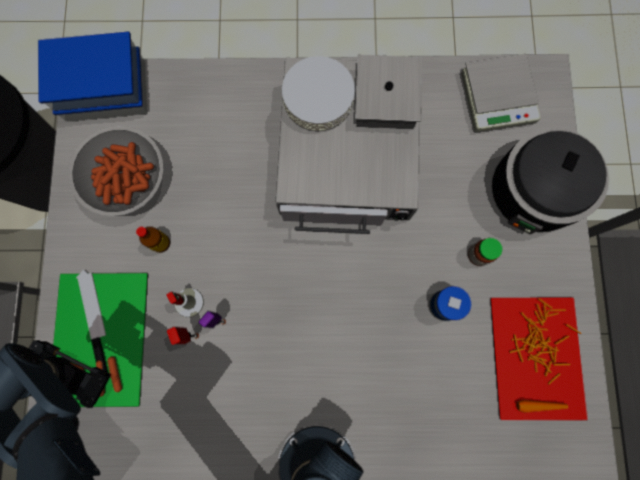

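Candidates in the scene picture are the small red (490,263) in the white stand, the larger red (501,235) behind it, and the purple (462,228). The small red one fits, since it is not purple, it is smaller and it is in the white stand. I'll confirm with an enlarged crop and measure.

Run:
```python
from h import *
S=cv2.imread("pics/scene0.png");T=cv2.imread("pics/top0.png")
a=cv2.resize(S[195:335,420:540],None,fx=3.6,fy=3.6,interpolation=cv2.INTER_CUBIC)
b=cv2.resize(T[205:250,270:425],None,fx=2.5,fy=2.5,interpolation=cv2.INTER_CUBIC)
e=cv2.resize(T[275:355,155:235],None,fx=4.5,fy=4.5,interpolation=cv2.INTER_CUBIC)
out=np.zeros((504,800,3),np.uint8);out[:a.shape[0],:a.shape[1]]=a;out[:b.shape[0],435:435+min(365,b.shape[1])]=b[:,:365];out[130:130+e.shape[0],435:435+e.shape[1]]=e
cv2.imwrite("pics/crop1.png",out)
ct=bot.get_calibration("top");cs=bot.get_calibration("scene")
def reds(im,c,name,box):
    x0,y0,x1,y1=box;h=cv2.cvtColor(im,cv2.COLOR_BGR2HSV)
    m=(((h[...,0]<6)|(h[...,0]>174))&(h[...,1]>170)&(h[...,2]>60)).astype(np.uint8)
    n,l,st,ce=cv2.connectedComponentsWithStats(m)
    for i in range(1,n):
        if st[i,4]>25 and x0<ce[i,0]<x1 and y0<ce[i,1]<y1:
            print(name,st[i],ce[i]); 
            for z in (.15,.185): print("  z",z,onz(c,*ce[i],z).round(4))
reds(T,ct,"top",(150,270,240,360));reds(S,cs,"scene",(430,190,520,300))
for u,v in((296,228),(332,230),(369,232)): print("handle",onz(ct,u,v,.118))
for u,v in((264,227),(323,261)): print("handle scene",onz(cs,u,v,.118))
for u,v in((278,206),(418,208)): print("unit top front",onz(ct,u,v,.15))
h=cv2.cvtColor(T,cv2.COLOR_BGR2HSV)
print("stand foot",onz(ct,190,301,.005), onz(cs,479,310,.005))
print("sauce",onz(ct,155,240,.05),"wipes",onz(ct,452,303,.126))
```

```text
top [167 292  10  12  74] [171.58108108 297.48648649]
  z 0.15 [0.4534 0.3811 0.15  ]
  z 0.185 [0.4505 0.3705 0.185 ]
top [167 327  14  18 169] [173.49704142 335.61538462]
  z 0.15 [0.3541 0.371  0.15  ]
  z 0.185 [0.3538 0.3607 0.185 ]
scene [484 206  26  77 735] [496.90612245 240.86258503]
  z 0.15 [0.3607 0.3486 0.15  ]
  z 0.185 [0.4068 0.3619 0.185 ]
handle [0.64677866 0.05280837 0.118     ]
handle [ 0.64023783 -0.04753161  0.118     ]
handle [ 0.6336884  -0.15029812  0.118     ]
handle scene [ 0.63236587 -0.14902269  0.118     ]
handle scene [0.64282066 0.04996422 0.118     ]
unit top front [0.70188639 0.10086171 0.15      ]
unit top front [ 0.69278529 -0.28249478  0.15      ]
stand foot [0.45466476 0.36993098 0.005     ] [0.44832345 0.37348175 0.005     ]
sauce [0.62957575 0.46802221 0.05      ] wipes [ 0.43551901 -0.3659485   0.126     ]
```

View pics/crop1.png

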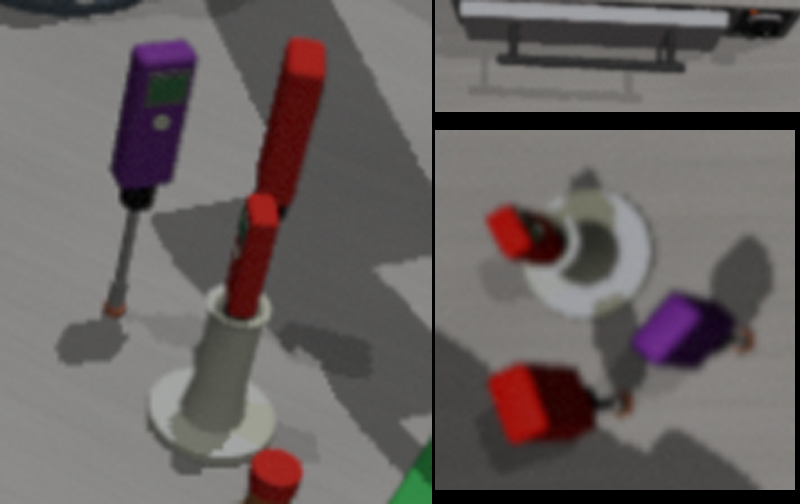

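The crop confirms the target: the small red one sits in the white stand, the big red and purple ones stand free beside it. The handle centre is about (0.640,-0.049), yaw about -3.2° (both cameras agree within 3 mm), and the drawer is nearly shut. I'll move up and over to above the handle.

Call:
play_rows --pt "0.5 0 0 0.046 0 0 0" --pt "0.5 0 0 0.046 0 0 0" --pt "0.5 0 0 0.046 0 0 0"

```text
time_s: 0.48
position: [0.2726, 0.5619, 0.3613]
tcp_rot: [[-0.9, 0.437, -0.001], [0.437, 0.9, -0.001], [0.0, -0.001, -1.0]]
force: [-0.7, 0.2, 0.6]
opening: 0.745
```

Call:
play_rows --pt "0.55 0.0305 -0.051 0 0 0 -0.098" --pt "0.55 0.0305 -0.051 0 0 0 -0.098" --pt "0.55 0.0305 -0.051 0 0 0 -0.098" --pt "0.55 0.0305 -0.051 0 0 0 -0.098" --pt "0.55 0.0305 -0.051 0 0 0 -0.098" --pt "0.55 0.0305 -0.051 0 0 0 -0.098" --pt "0.55 0.0305 -0.051 0 0 0 -0.098" --pt "0.55 0.0305 -0.051 0 0 0 -0.098" --pt "0.55 0.0305 -0.051 0 0 0 -0.098" --pt "0.55 0.0305 -0.051 0 0 0 -0.098" --pt "0.55 0.0305 -0.051 0 0 0 -0.098" --pt "0.55 0.0305 -0.051 0 0 0 -0.098"

```text
time_s: 1.98
position: [0.6393, -0.0514, 0.36]
tcp_rot: [[0.06, 0.998, -0.001], [0.998, -0.06, 0.001], [0.001, -0.001, -1.0]]
force: [1.8, 0.8, 0.3]
opening: 0.448
```

Call:
play_rows --pt "0.55 0 0 -0.045 0 0 0" --pt "0.55 0 0 -0.045 0 0 0" --pt "0.55 0 0 -0.045 0 0 0" --pt "0.55 0 0 0 0 0 0" --pt "0.55 0 0 0 0 0 0"

```text
time_s: 2.6
position: [0.6399, -0.0499, 0.227]
tcp_rot: [[0.057, 0.998, 0.002], [0.998, -0.057, -0.001], [-0.0, 0.002, -1.0]]
force: [-0.2, -1.4, 1.0]
opening: 0.448
```

Run:
```python
from h import *
s=bot.read_state();print(s["time_s"],s["position"],s["tcp_rot"],s["force"],s["opening"],s["joint_positions"])
c=bot.get_calibration("wrist");im=bot.capture("wrist");cv2.imwrite("pics/w1.png",im)
print(ray(c,320,240))
for y in(-.149,-.049,.051): print(proj(c,[.639,y,.118]))
print(proj(c,s["position"]))
```

```text
2.6 [ 0.63987165 -0.04988592  0.22695055] [[ 5.68879052e-02  9.98378154e-01  2.19724683e-03]
 [ 9.98380494e-01 -5.68868933e-02 -5.20402927e-04]
 [-3.94564368e-04  2.22329301e-03 -9.99997451e-01]] [-0.1847618  -1.39056084  1.03435397] 0.4483187379789204 [-1.44183283e+01  3.12338368e+01  7.93559293e+01  2.64030719e-03
  6.92808817e+01 -1.11580870e+01]
(array([0.64413352, 0.02038599, 0.38836777]), array([-0.04325061, -0.24136761, -0.97009928]))
[np.float64(337.36282755819474), np.float64(366.2328030956813)]
[np.float64(329.87361237030694), np.float64(242.3337563574848)]
[np.float64(320.8974200002121), np.float64(93.59501525613942)]
[np.float64(330.97542416977), np.float64(305.15429216756604)]
```

View pics/w1.png

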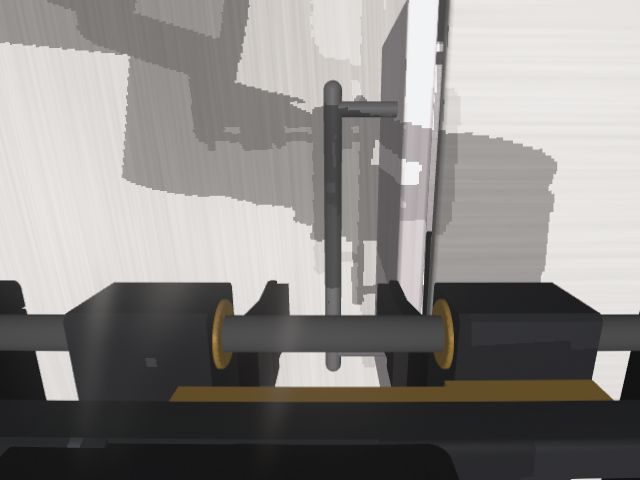

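The bar runs between the fingers at wrist px (332,88)-(333,365). That gives x≈0.6415 and yaw -3.1°, which agrees. I'll descend and grip.

Call:
play_rows --pt "0.55 0.0015 0 -0.04 0 0 0" --pt "0.55 0 0 -0.04 0 0 0" --pt "0.55 0 0 -0.027 0 0 0" --pt "0.55 0 0 -0.02 0 0 0" --pt "0.55 0 0 0 0 0 0" --pt "1 0 0 0 0 0 0" --pt "1 0 0 0 0 0 0" --pt "1 0 0 0 0 0 0" --pt "1 0 0 0 0 0 0"

```text
time_s: 3.78
position: [0.6404, -0.0498, 0.0993]
tcp_rot: [[0.057, 0.998, 0.0], [0.998, -0.057, -0.0], [-0.0, 0.0, -1.0]]
force: [-1.3, -0.1, 3.0]
opening: 0.125
```

Call:
play_rows --pt "1 -0.01 0.0006 0 0 0 0" --pt "1 -0.02 0.0011 0 0 0 0" --pt "1 -0.02 0.0011 0 0 0 0" --pt "1 -0.02 0.0011 0 0 0 0" --pt "1 -0.02 0.0011 0 0 0 0" --pt "1 -0.02 0.0011 0 0 0 0" --pt "1 -0.02 0.0011 0 0 0 0" --pt "1 -0.02 0.0011 0 0 0 0" --pt "1 -0.01 0.0006 0 0 0 0" --pt "1 0 0 0 0 0 0"

```text
time_s: 5.03
position: [0.4786, -0.0409, 0.0992]
tcp_rot: [[0.056, 0.998, -0.002], [0.998, -0.056, -0.0], [-0.0, -0.002, -1.0]]
force: [-3.0, -0.6, 8.0]
opening: 0.129
```

Call:
play_rows --pt "1 -0.01 0.0006 0 0 0 0" --pt "1 -0.008 0.0004 0 0 0 0" --pt "1 -0.007 0.0004 0 0 0 0" --pt "1 -0.006 0.0004 0 0 0 0" --pt "1 0 0 0 0 0 0"

```text
time_s: 5.65
position: [0.449, -0.0392, 0.0992]
tcp_rot: [[0.057, 0.998, 0.0], [0.998, -0.057, -0.001], [-0.001, 0.0, -1.0]]
force: [-0.9, -0.3, 8.4]
opening: 0.128
```

Call:
play_rows --pt "1 -0.004 0.0002 0 0 0 0" --pt "1 -0.004 0.0002 0 0 0 0" --pt "1 0 0 0 0 0 0"

```text
time_s: 6.02
position: [0.4448, -0.0391, 0.0992]
tcp_rot: [[0.058, 0.998, 0.008], [0.998, -0.058, -0.001], [-0.001, 0.008, -1.0]]
force: [6.6, 3.5, 2.7]
opening: 0.129
```

Call:
play_rows --pt "1 -0.004 0.0002 0 0 0 0" --pt "1 0 0 0 0 0 0"

```text
time_s: 6.28
position: [0.4449, -0.0392, 0.0993]
tcp_rot: [[0.06, 0.998, 0.016], [0.998, -0.06, -0.002], [-0.001, 0.016, -1.0]]
force: [14.8, 7.2, -5.2]
opening: 0.127
```

The drawer is at its stop (force climbs, no further motion). I'll relax, release, rise and look at the drawer.

Call:
play_rows --pt "1 0.007 -0.0004 0 0 0 0" --pt "0.55 0 0 0 0 0 0" --pt "0.55 0 0 0 0 0 0" --pt "0.55 0 0 0.02 0 0 0" --pt "0.55 0 0 0.04 0 0 0" --pt "0.55 0 0 0.05 0 0 0" --pt "0.55 0.02 0 0.05 0 0 0" --pt "0.3 0.04 0 0.05 0 0 0" --pt "0.3 0.04 0 0.05 0 0 0" --pt "0.3 0 0 0 0 0 0" --pt "0.3 0 0 0 0 0 0"

```text
time_s: 7.65
position: [0.5406, -0.0385, 0.3544]
tcp_rot: [[0.057, 0.998, -0.004], [0.998, -0.057, 0.001], [0.001, -0.004, -1.0]]
force: [0.0, 0.5, -0.4]
opening: 0.689
```

```bash
cat > spot.py <<'E'
from h import *
def spot(name,im,c):
    # dark blobs, cast at lid height
    g=cv2.cvtColor(im,cv2.COLOR_BGR2GRAY);res=[]
    m=(g<70).astype(np.uint8)
    cs,_=cv2.findContours(m,cv2.RETR_LIST,cv2.CHAIN_APPROX_NONE)
    for k in cs:
        a=cv2.contourArea(k)
        if a<60 or len(k)<5: continue
        (x,y),(p,q),_=cv2.fitEllipse(k)
        if min(p,q)/max(p,q)>.75 and abs(np.pi*p*q/4/a-1)<.12:
            X=onz(c,x,y,.078);e=onz(c,x+max(p,q)/2,y,.078)
            d=2*np.linalg.norm(e-X)
            if .02<d<.045: print(name,(round(x),round(y)),X.round(4),"diam",round(d,4))
E
python3 - <<'E'
from spot import *
s=bot.read_state();print(s["time_s"],s["position"],s["force"])
for n in("wrist","top","scene"):
    c=bot.get_calibration(n);im=bot.capture(n);cv2.imwrite(f"pics/{n}2.png",im);spot(n,im,c)
a=cv2.imread("pics/wrist2.png");b=cv2.imread("pics/scene2.png")
cv2.imwrite("pics/c2.png",np.hstack([cv2.resize(a,(400,300)),cv2.resize(b[120:420,120:520],(400,300))]))
E
```

```text
7.65 [ 0.54057604 -0.03846688  0.35444773] [ 0.03001288  0.50572803 -0.37586143]
wrist (353, 150) [0.5654 0.0218 0.078 ] diam 0.0306
scene (111, 264) [ 0.9417 -0.3824  0.078 ] diam 0.0276
```

View pics/c2.png

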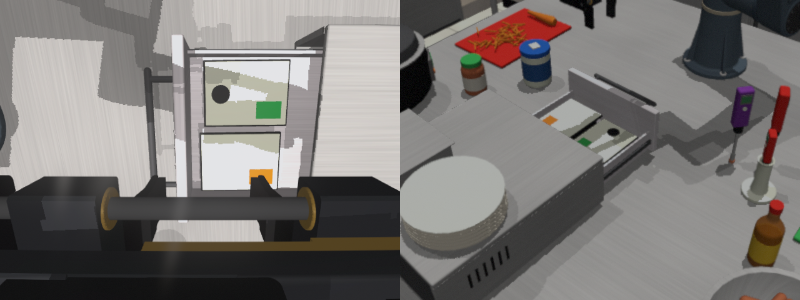

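The label pack is on the left. The label is at wrist px (353,150), giving (0.565,0.022), and its diameter of 31 mm fits. Now over to the thermometer for a near look.

Call:
play_rows --pt "0.3 -0.011 0.046 0.005 0 0 0" --pt "0.3 -0.011 0.046 0 0 0 0" --pt "0.3 -0.011 0.046 0 0 0 0" --pt "0.3 -0.011 0.046 0 0 0 0" --pt "0.3 -0.011 0.046 0 0 0 0" --pt "0.3 -0.011 0.046 0 0 0 0" --pt "0.3 -0.011 0.046 0 0 0 0" --pt "0.3 -0.011 0.046 0 0 0 0" --pt "0.3 0 0 0 0 0 0" --pt "0.3 0 0 0 0 0 0"

```text
time_s: 9.05
position: [0.4537, 0.3284, 0.3602]
tcp_rot: [[0.057, 0.998, -0.002], [0.998, -0.057, -0.002], [-0.002, -0.002, -1.0]]
force: [-0.4, -0.2, 0.6]
opening: 0.701
```

Run:
```python
from spot import *
c=bot.get_calibration("scene");print("spot scene",onz(c,333,252,.078))
s=bot.read_state();print(s["time_s"],s["position"],s["joint_positions"])
c=bot.get_calibration("wrist");im=bot.capture("wrist");cv2.imwrite("pics/w3.png",im)
np.save("w3c.npy",c,allow_pickle=True)
h=cv2.cvtColor(im,cv2.COLOR_BGR2HSV)
m=(((h[...,0]<6)|(h[...,0]>174))&(h[...,1]>150)&(h[...,2]>120)).astype(np.uint8)
n,l,st,ce=cv2.connectedComponentsWithStats(m)
for i in range(1,n):
    if st[i,4]>80:
        r=cv2.minAreaRect(np.argwhere(l==i)[:,::-1].astype(np.float32));print(st[i],ce[i].round(1),r,onz(c,*ce[i],.185).round(4))
t=cv2.imread("pics/top2.png");E=None
```

```text
spot scene [0.56382739 0.01838033 0.078     ]
9.05 [0.45367898 0.32839749 0.36015403] [ 2.44921416e+01  1.76587905e+01  8.05531117e+01 -4.42004920e-02
  8.19298071e+01  2.77439627e+01]
[520  26  33  35 902] [535.8  42.9] ((536.0, 43.0), (34.0, 32.0), 90.0) [0.6226 0.4653 0.185 ]
[311 155  35  31 639] [327.7 170.1] ((327.49993896484375, 170.0), (19.969205856323242, 33.00465774536133), 56.30992889404297) [0.4526 0.3753 0.185 ]
[ 173  193   57   46 1583] [201.1 215.7] ((200.99781799316406, 215.89588928222656), (32.13650894165039, 51.604713439941406), 62.241458892822266) [0.3398 0.3424 0.185 ]
```

View pics/w3.png

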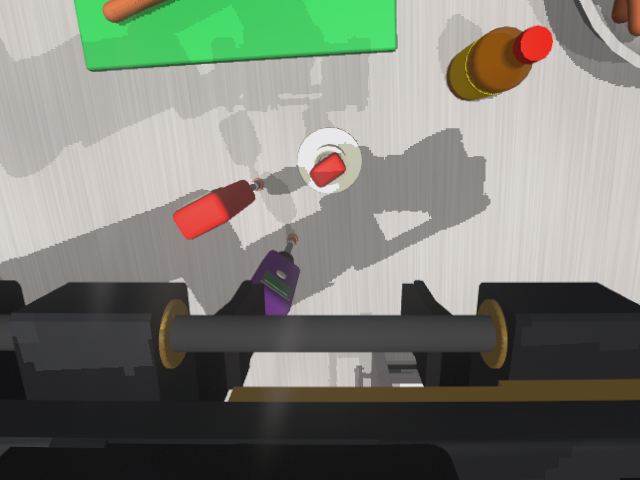

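Run:
```python
from h import *
c=np.load("w3c.npy",allow_pickle=True).item();im=cv2.imread("pics/w3.png")
h=cv2.cvtColor(im,cv2.COLOR_BGR2HSV)
m=(((h[...,0]<6)|(h[...,0]>174))&(h[...,1]>150)).astype(np.uint8)
print(np.percentile(h[...,2][160:180,318:338],[5,50,95]))
for th in(120,200,225):
    mm=m*(h[...,2]>th);mm=mm.astype(np.uint8);n,l,st,ce=cv2.connectedComponentsWithStats(mm);i=l[166,328]
    p=np.argwhere(l==i)[:,::-1].astype(float)
    P=np.array([onz(c,u,v,.185)[:2] for u,v in p]).astype(np.float32)*1000
    print(th,st[i],cv2.minAreaRect(P))
for n,u,v in(("big",260,184),("purple",292,240),("stand",329,160)): print(n,onz(c,u,v,.01).round(3))
for n,u,v in(("big",201,216),): print(n,[onz(c,u,v,z).round(3).tolist() for z in(.2,.22,.24,.26)])
```

```text
[124. 217. 233.]
120 [311 155  35  31 639] ((452.4707336425781, 375.1912536621094), (27.96137809753418, 16.646127700805664), 31.1201229095459)
200 [314 156  30  16 300] ((453.59100341796875, 380.697265625), (12.422466278076172, 24.58167839050293), 87.1466064453125)
225 [314 157  29  15 249] ((452.792236328125, 379.97564697265625), (23.758846282958984, 11.38428020477295), 2.411092519760132)
big [0.361 0.35  0.01 ]
purple [0.396 0.273 0.01 ]
stand [0.452 0.376 0.01 ]
big [[0.345, 0.345, 0.2], [0.352, 0.348, 0.22], [0.359, 0.351, 0.24], [0.366, 0.355, 0.26]]
```

The probe is at (0.4525,0.375), 28x17 mm at z 0.185, long axis at 31°. It agrees with the stand centre (0.452,0.376). With the jaws across the thin side (-59°), the neighbours are more than 90 mm off in the narrow direction.

Call:
play_rows --pt "0.15 0 0.008 0 0 0 -0.162" --pt "0.15 0 0.008 0 0 0 -0.162" --pt "0.15 0 0.008 0 0 0 -0.162" --pt "0.15 -0.001 0.008 0 0 0 -0.162" --pt "0.15 0 0.008 0 0 0 -0.162" --pt "0.15 0 0.007 0 0 0 -0.162" --pt "0.15 0 0 -0.04 0 0 0" --pt "0.15 0 0 -0.04 0 0 0" --pt "0.15 0 0 -0.03 0 0 0" --pt "0.15 0 0 0 0 0 0" --pt "0.15 0 0 0 0 0 0"

```text
time_s: 10.48
position: [0.4546, 0.3758, 0.2523]
tcp_rot: [[0.857, 0.514, 0.002], [0.514, -0.857, 0.001], [0.002, 0.0, -1.0]]
force: [-0.3, 0.6, 0.4]
opening: 0.848
```

Run:
```python
from h import *
s=bot.read_state();print(s["time_s"],s["position"],s["tcp_rot"][:,1],s["tcp_rot"][:,2])
c=bot.get_calibration("wrist");im=bot.capture("wrist");cv2.imwrite("pics/w4.png",im)
h=cv2.cvtColor(im,cv2.COLOR_BGR2HSV)
m=(((h[...,0]<6)|(h[...,0]>174))&(h[...,1]>150)&(h[...,2]>60)).astype(np.uint8)
n,l,st,ce=cv2.connectedComponentsWithStats(m)
print(proj(c,[.4525,.375,.185]))
for i in range(1,n):
    if st[i,4]>200:
        P=np.array([onz(c,u,v,.185)[:2] for u,v in np.argwhere(l==i)[:,::-1]]).astype(np.float32)*1000
        print(st[i],ce[i].round(1),cv2.minAreaRect(P))
```

```text
10.475 [0.4546327  0.37578827 0.25233794] [ 5.14490129e-01 -8.57496282e-01  1.84007431e-04] [ 1.78815223e-03  8.58288973e-04 -9.99998033e-01]
[np.float64(331.9399169801564), np.float64(264.98872282943813)]
[ 320  240   27   46 1176] [333.  263.1] ((454.0107421875, 375.15216064453125), (28.816608428955078, 16.116436004638672), 30.9761905670166)
[289 353  25  34 636] [302.1 369.9] ((379.7499084472656, 355.3291931152344), (25.930255889892578, 14.341718673706055), 25.582061767578125)
```

View pics/w4.png

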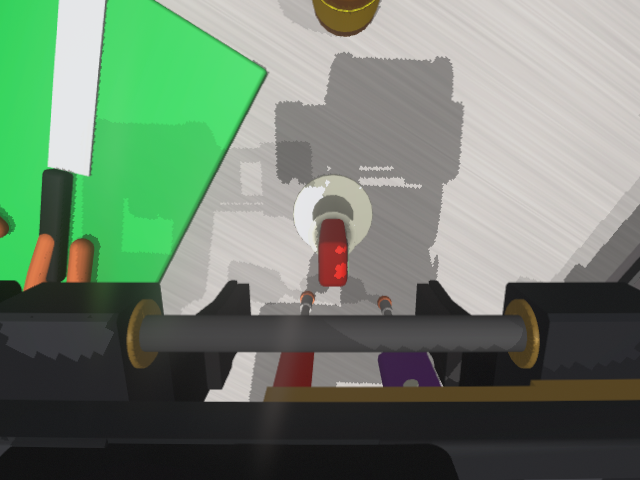

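The probe is centred between the fingers at px (333,263), and the yaw is aligned (31.0°). I'll descend and grip.

Call:
play_rows --pt "0.15 -0.001 -0.0005 -0.035 0 0 0" --pt "0.15 0 0 -0.035 0 0 0" --pt "0.15 0 0 -0.03 0 0 0" --pt "0.15 0 0 -0.021 0 0 0" --pt "0.15 0 0 0 0 0 0" --pt "1 0 0 0 0 0 0" --pt "1 0 0 0 0 0 0" --pt "1 0 0 0 0 0 0" --pt "1 0 0 0 0 0 0" --pt "1 0 0 0 0 0 0" --pt "1 0 0 0 0 0 0"

```text
time_s: 11.9
position: [0.4524, 0.3757, 0.1301]
tcp_rot: [[0.857, 0.516, -0.0], [0.516, -0.857, -0.0], [-0.0, 0.0, -1.0]]
force: [0.0, 0.6, 0.1]
opening: 0.25
```

Call:
play_rows --pt "1 0 0 0.01 0 0 0" --pt "1 0 0 0.02 0 0 0" --pt "1 0 0 0.03 0 0 0" --pt "1 0 0 0.04 0 0 0" --pt "1 0 0 0.04 0 0 0" --pt "1 0 0 0.02 0 0 0" --pt "1 0 0 0 0 0 0" --pt "1 0 0 0 0 0 0"

```text
time_s: 12.9
position: [0.4516, 0.3752, 0.2892]
tcp_rot: [[0.857, 0.516, -0.002], [0.516, -0.857, -0.001], [-0.002, -0.0, -1.0]]
force: [0.0, 0.5, -1.0]
opening: 0.204
```

Run:
```python
from spot import *
s=bot.read_state();print(s["time_s"],s["position"],s["tcp_rot"],s["force"],s["opening"])
cv2.imwrite("pics/t5.png",bot.capture("top"))
c=bot.get_calibration("scene");im=bot.capture("scene");cv2.imwrite("pics/s5.png",im)
p=s["position"]+[0,0,.019];print(proj(c,p),proj(c,p-[0,0,.135]))
u,v=map(int,proj(c,p-[0,0,.06]));u=max(100,u);print(u,v)
cv2.imwrite("pics/c5.png",cv2.resize(im[v-100:v+100,u-100:u+100],(600,600),interpolation=cv2.INTER_CUBIC))
```

```text
12.9 [0.45164152 0.37523663 0.28919816] [[ 8.56789712e-01  5.15662595e-01 -1.86508052e-03]
 [ 5.15661564e-01 -8.56791738e-01 -1.03359629e-03]
 [-2.13097253e-03 -7.61756711e-05 -9.99997727e-01]] [ 0.01490697  0.51115093 -0.96526998] 0.20400483142201864
[np.float64(505.6258521779556), np.float64(206.62071831928426)] [np.float64(492.92094016320004), np.float64(257.3106184291643)]
499 230
```

View pics/c5.png

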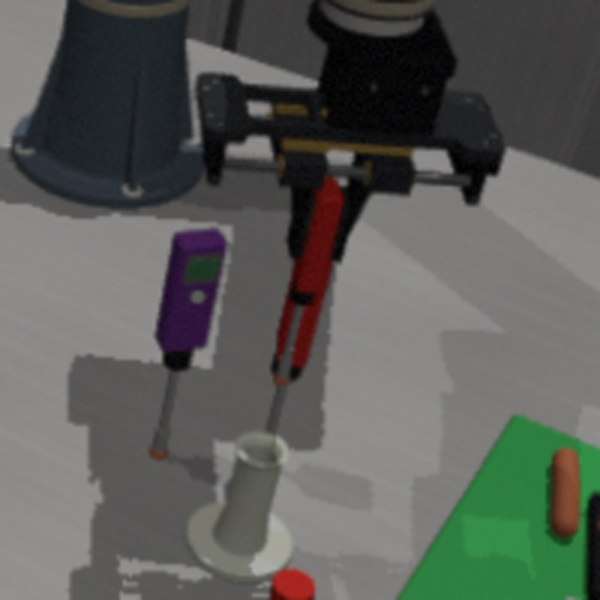

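The probe is gripped upright. Its tip is at scene px (492.7,256.7) against a predicted (492.9,257.3), so there is no notable slip. I'll carry it over the label.

Call:
play_rows --pt "1 0.006 -0.019 0.01 0 0 0" --pt "1 0.012 -0.037 0 0 0 0" --pt "1 0.013 -0.041 0 0 0 0" --pt "1 0.013 -0.041 0 0 0 0" --pt "1 0.013 -0.041 0 0 0 0" --pt "1 0.013 -0.041 0 0 0 0" --pt "1 0.013 -0.041 0 0 0 0" --pt "1 0.013 -0.041 0 0 0 0" --pt "1 0.012 -0.036 0 0 0 0" --pt "1 0.005 -0.016 0 0 0 0" --pt "1 0 0 -0.02 0 0 0" --pt "1 0 0 -0.02 0 0 0"

```text
time_s: 14.5
position: [0.5651, 0.0214, 0.26]
tcp_rot: [[0.857, 0.515, 0.0], [0.515, -0.857, 0.0], [0.0, -0.0, -1.0]]
force: [0.3, -0.3, -1.2]
opening: 0.206
```

Call:
play_rows --pt "1 0 0 -0.02 0 0 0" --pt "1 0 0 -0.02 0 0 0" --pt "1 0 0 0 0 0 0" --pt "1 0 0 0 0 0 0"

```text
time_s: 15.0
position: [0.5658, 0.0218, 0.2209]
tcp_rot: [[0.857, 0.516, 0.001], [0.516, -0.857, -0.0], [0.001, 0.001, -1.0]]
force: [-0.8, 0.5, -1.3]
opening: 0.203
```

Run:
```python
from spot import *
s=bot.read_state();print(s["time_s"],s["position"],s["tcp_rot"][:,2],s["force"],s["opening"])
out=[]
tip=s["position"]-[0,0,.116]
for n in("scene","wrist"):
    c=bot.get_calibration(n);im=bot.capture(n);cv2.imwrite(f"pics/{n}6.png",im);spot(n,im,c)
    u,v=proj(c,tip);print(n,"tip",u,v,"spot",proj(c,[.565,.021,.078]))
    u=int(min(max(u,80),560));v=int(min(max(v,80),400));print(u,v)
    out.append(cv2.resize(im[v-80:v+80,u-80:u+80],(400,400),interpolation=cv2.INTER_CUBIC))
cv2.imwrite("pics/c6.png",np.hstack(out))
```

```text
15.0 [0.5657976  0.02177378 0.22092778] [ 1.07288621e-03 -6.55990700e-05 -9.99999422e-01] [-0.81200086  0.53535111 -1.31109809] 0.2031391357342008
scene (111, 264) [ 0.9417 -0.3824  0.078 ] diam 0.0276
scene tip 333.6934989839752 244.46298032414265 spot [np.float64(333.5428531850386), np.float64(252.65195960313824)]
333 244
wrist tip 332.2526186856219 242.017978734804 spot [np.float64(332.56342689375276), np.float64(235.03675878924025)]
332 242
```

View pics/c6.png

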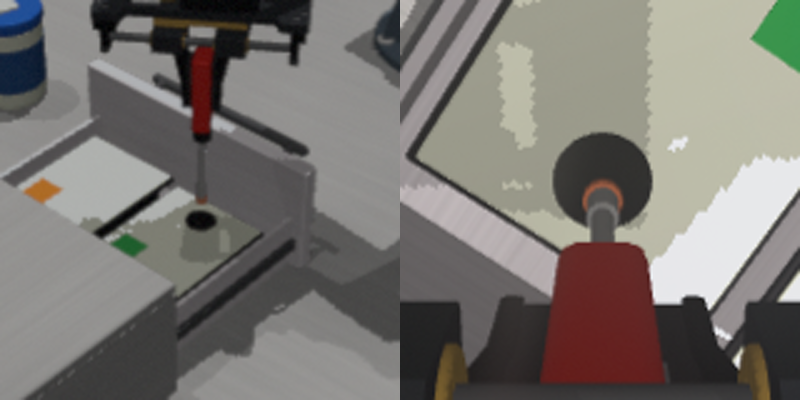

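In the wrist view the tip is at (332.8,240.8), 27 mm above the label, and the label centre is at (333.2,234). Both match prediction to about 1 px, so no lateral correction is needed. I'll lower gently.

Call:
play_rows --pt "1 0 0 -0.01 0 0 0" --pt "1 0 0 -0.01 0 0 0" --pt "1 0 0 -0.004 0 0 0" --pt "1 0 0 0 0 0 0"

```text
time_s: 15.6
position: [0.565, 0.0217, 0.1956]
tcp_rot: [[0.857, 0.516, -0.001], [0.516, -0.857, 0.0], [-0.001, -0.001, -1.0]]
force: [0.7, -0.2, -0.5]
opening: 0.203
```

Call:
play_rows --pt "1 0 0 -0.003 0 0 0" --pt "1 0 0 -0.002 0 0 0" --pt "1 0 0 0 0 0 0" --pt "1 0 0 0 0 0 0"

```text
time_s: 16.1
position: [0.5657, 0.0216, 0.1916]
tcp_rot: [[0.857, 0.516, 0.001], [0.516, -0.857, -0.0], [0.001, 0.001, -1.0]]
force: [0.6, 0.1, 2.3]
opening: 0.204
```

Call:
play_rows --pt "1 0 0 -0.002 0 0 0" --pt "1 0 0 0 0 0 0" --pt "1 0 0 0 0 0 0"

```text
time_s: 16.48
position: [0.5657, 0.0216, 0.1894]
tcp_rot: [[0.857, 0.516, 0.001], [0.516, -0.857, -0.0], [0.001, 0.0, -1.0]]
force: [0.4, 0.1, 4.1]
opening: 0.204
```

The force change is about 5 N, so the tip is roughly half-way in. I'll hold.

Call:
play_rows --pt "1 0 0 0 0 0 0" --pt "1 0 0 0 0 0 0" --pt "1 0 0 0 0 0 0" --pt "1 0 0 0 0 0 0" --pt "1 0 0 0 0 0 0" --pt "1 0 0 0 0 0 0" --pt "1 0 0 0 0 0 0" --pt "1 0 0 0 0 0 0" --pt "1 0 0 0 0 0 0" --pt "1 0 0 0 0 0 0" --pt "1 0 0 0 0 0 0" --pt "1 0 0 0 0 0 0"

```text
time_s: 17.98
position: [0.5656, 0.0217, 0.1892]
tcp_rot: [[0.857, 0.516, 0.0], [0.516, -0.857, -0.0], [0.0, 0.0, -1.0]]
force: [0.4, -0.3, 3.6]
opening: 0.206
```

Call:
play_rows --pt "1 0 0 0 0 0 0" --pt "1 0 0 0 0 0 0" --pt "1 0 0 0 0 0 0" --pt "1 0 0 0 0 0 0" --pt "1 0 0 0 0 0 0" --pt "1 0 0 0 0 0 0" --pt "1 0 0 0 0 0 0" --pt "1 0 0 0 0 0 0" --pt "1 0 0 0 0 0 0" --pt "1 0 0 0 0 0 0" --pt "1 0 0 0 0 0 0" --pt "1 0 0 0 0 0 0"

```text
time_s: 19.48
position: [0.5656, 0.0217, 0.1892]
tcp_rot: [[0.857, 0.516, 0.0], [0.516, -0.857, -0.0], [0.0, 0.0, -1.0]]
force: [2.0, -1.0, 3.9]
opening: 0.206
```

Call:
play_rows --pt "1 0 0 0 0 0 0" --pt "1 0 0 0 0 0 0" --pt "1 0 0 0 0 0 0" --pt "1 0 0 0 0 0 0" --pt "1 0 0 0 0 0 0" --pt "1 0 0 0 0 0 0" --pt "1 0 0 0 0 0 0" --pt "1 0 0 0 0 0 0" --pt "1 0 0 0 0 0 0" --pt "1 0 0 0 0 0 0" --pt "1 0 0 0 0 0 0" --pt "1 0 0 0 0 0 0"

```text
time_s: 20.98
position: [0.5654, 0.0217, 0.1891]
tcp_rot: [[0.857, 0.516, -0.0], [0.516, -0.857, 0.0], [0.0, -0.0, -1.0]]
force: [1.7, -0.3, 3.4]
opening: 0.206
```

Run:
```python
from spot import *
s=bot.read_state();print(s["time_s"],s["position"],s["force"],s["opening"])
im=bot.capture("wrist");cs=bot.get_calibration("scene");sc=bot.capture("scene")
a=cv2.resize(im[162:322,252:412],(400,400),interpolation=cv2.INTER_CUBIC)
b=cv2.resize(sc[132:332,213:453],(400,333),interpolation=cv2.INTER_CUBIC);b=np.vstack([b,np.zeros((67,400,3),np.uint8)])
cv2.imwrite("pics/c7.png",np.hstack([b,a]))
# drawer: handle end in scene vs expected axis position
for y,n in((-.139,"R"),(.06,"L")): print(n,proj(cs,[.4448-(y+.0392)*-.056*1,y,.118]))
```

```text
20.975 [0.56540306 0.02169017 0.18914793] [ 1.69404568 -0.30057561  3.40203151] 0.20580275547913884
R [np.float64(315.61805319019743), np.float64(195.16846313263403)]
L [np.float64(373.59431261107267), np.float64(224.01712983458123)]
```

View pics/c7.png

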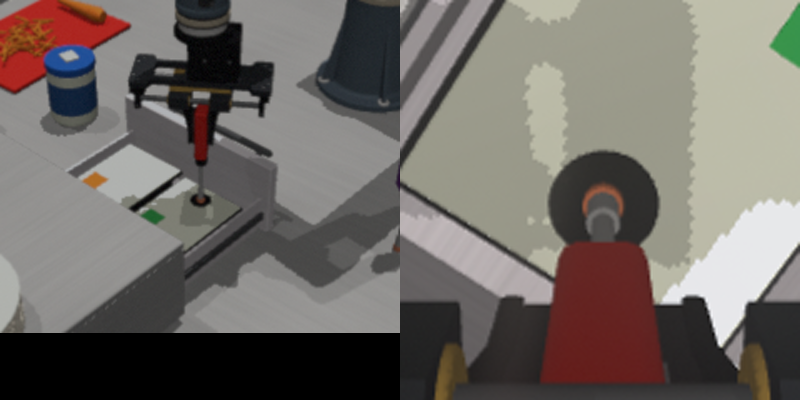

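The tip (red ring at wrist crop 603,203) is in the centre of the label. The handle end in the scene view, about (375,224), matches the stop position (373.6,224). I'll hand in.

```bash
python3 -c "
from rig import bot
bot.hand_in();s=bot.read_state();print(s['time_s'],s['position'],s['force'])"
```

```text
the job is handed in; nothing more can be done
the job is handed in; nothing more can be done
```

The job is handed in at about 21 s of the 72 s allowed, with the thermometer still held on the label. No verdict was reported. I pulled the drawer to its stop and took the small red thermometer from the white stand. I then held its tip on the round label for over 4 s.

- **Drawer:** it stopped moving while the pull force rose to about 15 N. In the last scene picture the handle end is within about 1.5 px of where the stop puts it.
- **Tip on label:** the tip is centred on the label, to about 1–2 mm in the wrist view. The gripper tilt is close to zero.
- **Pressing force:** the push on the lid is roughly 4.5–5 N, which is about half-way in. This is inferred from the wrist force and height, since the tip joint itself cannot be read. The force reading varies by about 0.5 N, and a sideways reading of up to 2 N appeared late in the hold.
- **Measurements that disagreed:** the label position differed by up to 4 mm between the wrist and scene cameras, and I used the wrist value. The overhead picture put the thermometer about 5 mm from the nearer wrist view, which I also preferred.
- **Other objects:** nothing on the planned paths came near the tub, bottle, jar or the look-alike thermometers, and the tub looked undisturbed in the last picture. I did not measure the bystanders again.

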